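Hook out the wide slide tray

TASK

The tray of the wider slide dryer has to come out so the slides can be collected. Pick up the pull hook, lower its turned-down tip into the finger hole of the wide tray while the tray is still closed, and use the hook to pull that tray out by about 10 cm (80 mm at the least). Then lift the hook out of the hole and stand it upright on the bench again, clear of the tray; leave the narrow tray closed.

Things in the scene. Friction and masses are not known exactly. Their poses are not given: they have to be found in the camera images.
- puller: Loose pull hook (0.10-0.20 kg), an upside-down U of 9 mm steel rod standing on the bench. Origin: lower end of the tip leg; z up; x level, from heel to tip. Level rod at z = 70 mm runs back to x = -120 mm, then down to a heel bar 14 x 60 x 8 mm standing level with the tip's end. Black handle to grip: centre x = -60, z = 70 mm; 76 long (x), 16 wide (y), 20 mm high.
- wide_hole (a point): Centre of the wide tray's round finger hole (32 mm, through), on top of its tongue, 39 mm above the bench; moves with the tray. Tongue 56 (x) x 60 (y) x 5 mm, free below. z up; x level, into the housing: pull along -x. Tray front is 28 mm behind the hole. White housing, fixed, 165 wide, 200 deep, 81 mm high: the wider of two side by side, left or right.
- wide_tray (a joint): How far the wide tray (aluminium, about 147 mm wide, carrying glass slides) is pulled out, m: 0 shut, 0.12 at its stop. It starts between 0 and 0.015, slides with about 1.5 N of friction and stays where it is left.
- narrow_tray (a joint): How far the narrow unit's tray (housing 100 mm wide, otherwise alike, same tongue and hole) is pulled out, m: 0 shut, 0.12 at its stop. It starts between 0 and 0.008 and has to stay closed (below 0.02).
There are look-alikes about, which are no part of the job. Of the things that look like the puller, take the one that is nearest to the robot's base at the start.

How it is judged:
On the way, in this order (a step that is already met when the one before it is completed fails the run):
1. the hook's tip is down through the finger hole of the wide tray, the tray still closed (out by less than 40 mm) (horizontal distance between puller and wide_hole below 0.016 m and z of puller in the frame of wide_hole below -0.01 m and value of joint wide_tray below 0.04 m), for 0.2 s.
2. the wide tray is out by more than 80 mm with the hook still in its hole (horizontal distance between puller and wide_hole below 0.016 m and z of puller in the frame of wide_hole below -0.01 m and value of joint wide_tray above 0.08 m), for 0.1 s.
At the end, for the whole second after the job is handed in: The wide tray is out by more than 80 mm, the narrow tray by less than 20 mm, and the hook stands upright (within 11 degrees) and at rest on the bench, its tip's lower end less than 12 mm above it and more than 40 mm to the side of the centre of the wide tray's hole (value of joint wide_tray above 0.08 m and value of joint narrow_tray below 0.02 m and horizontal distance between puller and wide_hole above 0.04 m and height (world z) of puller below 0.012 m and angle between puller's own z axis and vertical below 0.2 rad and linear speed of puller below 0.02 m/s); the robot touches nothing.
It fails at once if the narrow tray is pulled out by more than 20 mm (value of joint narrow_tray above 0.02 m).
It also fails if it takes over 51 s, if anything falls off the work surface, if the arm or the gripper's body presses on something with over 40 N, if the wrist force passes 120 N, or if a joint passes its speed limit or range.

ROBOT

A 6-joint arm with a two-finger parallel gripper is mounted at the origin on the work surface. World frame = base frame: x ahead of the robot, y to its left, z up, the work surface at z = 0. Lengths are in m, angles in rad, forces in N, time in s.
With the tool pointing down it reaches from about 0.375 to 0.975 m from the base axis. Payload 3.8 kg.
Tool frame: the origin (TCP) lies at the very end of the fingers, on their centre line; the grasp point (between the pads) lies 19 mm behind it; z points along the fingers, y is the direction in which the jaws open and shut (so a half turn about z gives the same grasp; the last joint's range is limited). The gripper opens to 85 mm and grips with 20 to 120 N. Pads are 22 mm wide; open, the fingers measure 114 mm over their backs; the gripper's body (76 mm by 85 mm) begins 54 mm behind the grasp point. The pads swing forward as they close: fully open they stand 13 mm farther back than shut.
Start: joints at [1.094, 0.264, 1.604, -0, 1.274, -0.037], TCP at [0.287, 0.611, 0.231] pointing down, gripper open.
Joint ranges: [-2.63, 2.63], [-0.94, 2.18], [0.31, 2.57], [-1.31, 4.45], [0, 2.66], [-2.55, 2.55]. Speed limits (rad/s): [2.57, 2.57, 3.14, 3.14, 3.14, 3.14].

INTERFACE

Orientations are given as a rotation vector (axis times angle).
In Python, from workcell import status, read_camera, camera_info, order gives the robot as it stands.
- The arm moves only by the tool move_arm, never from a script. Its argument "deltas" is a list of rows, each a list of 3 entries, a list of its own where there are three numbers: the turn, a rotation vector about the world's x, y, z as a fraction of full scale, then the shift along the world's x, y, z as a fraction of full scale, then the closure, from -1 (fully open) to 1 (shut), so that 0 is half open. A call has 1 to 20 rows; each row is the pose to reach, as a shift and turn from the pose commanded when the call began; what a row does not reach only later rows make up. Full scale, the value 1, is 0.1 m for a shift and pi/2 rad for a turn. A row lasts 1/8 s, in which the tool goes at most 62.5 mm and 10.7 degrees, less where a joint would pass 70% of its speed; a pose out of reach is approached as far as the arm can. A call with a number of a shift or a turn outside -1 to 1 is refused whole. A call with a gripper value outside its range is refused whole. The fingers move at their own pace and stop on an object; "grip_force" is the grip in N (left out, the last holds). Time passes only in rows, so rows that repeat a pose let the fingers close. It gives the time, the measured TCP pose, the force and the opening at its end, in the units of the state.
- status.read_state(): the state, without advancing time (a new reading comes with each control period).
- read_camera(name): name is "scene" or "top" or "wrist"; returns (picture, depth): 420x560x3 uint8, red, green, blue; 420x560 float32, m along the optical axis (not along the pixel's ray), 0 where there is no reading.
- camera_info(name): a dict with "K" (3x3 intrinsics, pixels), "R" (3x3) and "t" (3): a world point X has camera coordinates R X + t. Camera axes: x right, y down, z forward; pixel columns grow to the right and rows downward; lengths in m; the calibration is good to about 2 mm. The wrist camera is an equidistant fisheye: a pixel r from the principal point sees the ray r / f radians off the axis. A picture is of the moment at which its call begins: read the wrist's pose just before it. camera_info takes no time and is no camera call; for the wrist camera it gives the pose at the moment of the call.
- order.finish_job(): hands the job in, once; it reports no verdict.
The state is a dict: "time": time; "q": joint angles; "joint_vel": joint speeds; "joint_torque": joint torques, N m; "tool_pos": TCP position; "tcp_rot": TCP orientation; "wrist_force": force on the tool from outside, world axes, zero at the start; "torque": the same for the moment, N m; "width": opening from 0.0 (shut) to 1.0 (fully open).
Only numpy, scipy, OpenCV 4.12 (cv2) and the standard library are available. Lean on these libraries where they do the work, as an engineer would, in place of code of your own. Each camera call takes 0.05 s, during which the arm holds its last target. There are 200 camera calls.

## Working session

There is one attempt and no reset: what is moved stays moved. The work goes in short steps, Python scripts to look and compute and a tool call to move; the robot and the scene stay as the last step left them, time stands still between calls to the robot, and variables do not carry over. Pictures are saved under pics/ and viewed, about 8 in all and at most 12, crops included, and the job is handed in when it is done.

Besides the shell and the picture viewer there is one more tool, called after ">>>" by a JSON object that holds its "fn" and its "kwargs", one argument or row to a line. move_arm: Moves the arm, as the interface text tells. Its arguments: {"type":"object","properties":{"deltas":{"type":"array","items":{"type":"array"}},"grip_force":{"type":"number"}},"required":["deltas"]}

```bash
mkdir -p pics; cat > h.py <<'E'
import numpy as np, cv2
from workcell import status, read_camera, camera_info, order
def snap(n,f):
    info=camera_info(n); p,d=read_camera(n); cv2.imwrite(f'pics/{f}.png',p[:,:,::-1]); np.savez(f'pics/{f}.npz',d=d,K=info['K'],R=info['R'],t=info['t'],p=p)
def load(f): return np.load(f'pics/{f}.npz')
def world(z,u,v,h=None):
    K,R,t=z['K'],z['R'],z['t']
    r=np.array([(u-K[0,2])/K[0,0],(v-K[1,2])/K[1,1],1.])
    if h is None: s=z['d'][int(round(v)),int(round(u))]
    else:
        o=-R.T@t; w=R.T@r; s=(h-o[2])/w[2]
    return R.T@(r*s-t)
E
python3 - <<'E'
from h import *
print(status.read_state())
snap('top','top0'); snap('scene','sc0')
for f in('top0','sc0'):
    z=load(f); print(z['K'],z['R'],z['t'])
a=np.vstack([load('top0')['p'],load('sc0')['p']])
E
```

```text
{'time': 0.0, 'q': array([ 1.09407207e+00,  2.64746151e-01,  1.60541689e+00,  1.74462177e-05,
        1.27370131e+00, -3.69186388e-02]), 'joint_vel': array([-0.0008059 , -0.00087408,  0.00019956, -0.00019602, -0.00155923,
       -0.00299405]), 'joint_torque': array([-2.57866850e-04, -5.15147460e+01, -3.67297018e+01, -6.53867778e-05,
        1.34335557e-02, -1.14133599e-05]), 'tool_pos': array([0.28705241, 0.61008997, 0.22994359]), 'tcp_rot': array([-0.68516866, -3.0653564 ,  0.00344404]), 'wrist_force': array([0.17665515, 0.26057165, 0.00828787]), 'torque': array([ 0.04477542, -0.01579073, -0.01840969]), 'width': 0.9982658076111263}
[[410.49383353   0.         277.76964486]
 [  0.         410.49383353 208.79676642]
 [  0.           0.           1.        ]] [[-0.01079395 -0.9996807  -0.02284723]
 [-0.9827914   0.01481964 -0.18412343]
 [ 0.18440322  0.02046665 -0.98263756]] [0.16137772 0.55198121 1.07570965]
[[485.97034643   0.         283.94216287]
 [  0.         485.97034643 209.15668489]
 [  0.           0.           1.        ]] [[ 0.54962302  0.83540389 -0.00385679]
 [ 0.70152163 -0.46403716 -0.54086682]
 [-0.45363194  0.29456723 -0.84109941]] [-0.42098131 -0.27164827  1.61749158]
```

View pics/top0.png

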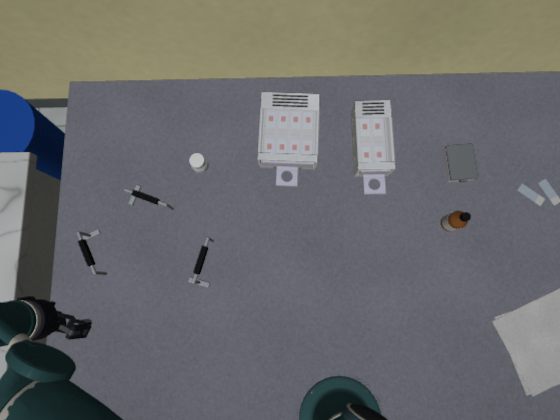

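View pics/sc0.png

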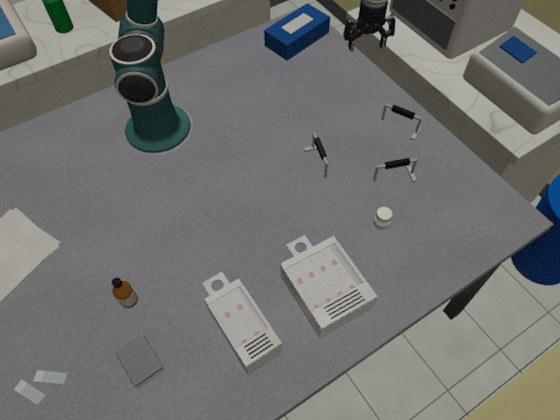

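The top view shows three hooks: (148,197), (87,252) and (201,262). The last is nearest the base, with its heel near (200,282) and tip near (210,240). The wide dryer is at (290,130) with its hole near (287,177), and the narrow one's hole is near (374,184).

```bash
python3 - <<'E'
from h import *
z=load('top0')
p=z['p'][:,:,::-1]
a=cv2.resize(p[230:295,180:230],None,fx=8,fy=8,interpolation=cv2.INTER_CUBIC)
b=cv2.resize(p[155:220,262:312],None,fx=8,fy=8,interpolation=cv2.INTER_CUBIC)
cv2.imwrite('pics/c0.png',np.hstack([a,b]))
# cloud of hook
K,R,t=z['K'],z['R'],z['t']
def cloud(u0,u1,v0,v1):
    v,u=np.mgrid[v0:v1,u0:u1]; d=z['d'][v0:v1,u0:u1]
    c=np.stack([(u-K[0,2])/K[0,0]*d,(v-K[1,2])/K[1,1]*d,d],-1).reshape(-1,3)
    return (c-t)@R, np.stack([u,v],-1).reshape(-1,2), z['p'][v0:v1,u0:u1].reshape(-1,3)
w,uv,c=cloud(180,230,230,295)
m=(w[:,2]>.055)&(w[:,2]<.1); print('rod n',m.sum(), w[m].mean(0)); 
dk=(c.max(1)<50)&m; q=w[dk]; print('handle',dk.sum(),q.mean(0),q.min(0),q.max(0))
for nm,mm in(('rod',m),('h',dk)):
    x=w[mm][:,:2]; U,S,V=np.linalg.svd(x-x.mean(0),full_matrices=False); s=(x-x.mean(0))@V[0]; print(nm,V[0],s.min(),s.max(),x.mean(0)+V[0]*s.min(),x.mean(0)+V[0]*s.max())
w,uv,c=cloud(262,312,160,195)
m=(w[:,2]>.03)&(w[:,2]<.05)
print('tongue',m.sum(),w[m].min(0),w[m].max(0),w[m].mean(0))
# housing
w,uv,c=cloud(240,340,85,175); m=(w[:,2]>.07)&(w[:,2]<.095); print('top',np.median(w[m][:,2]))
print(cv2.minAreaRect(w[m][:,:2].astype(np.float32)))
E
```

```text
rod n 276 [0.41583792 0.3604189  0.0767057 ]
handle 176 [0.41523394 0.35915889 0.0778559 ] [0.35821871 0.34311931 0.05597789] [0.4517854  0.37550907 0.08524231]
rod [-0.95719134  0.28945595] -0.06473094204933409 0.06317498607741333 [0.47779782 0.34168214] [0.35536737 0.37870527]
h [-0.95636459  0.29217591] -0.0373111862244909 0.05896836061522958 [0.45091703 0.34825746] [0.35883868 0.37638802]
tongue 435 [0.62323224 0.05878728 0.03178933] [0.69865403 0.19812021 0.04990561] [0.66037985 0.12923953 0.0399767 ]
top 0.08127936496850004
((0.7823117971420288, 0.12178610265254974), (0.16551563143730164, 0.20738418400287628), 86.43739318847656)
```

View pics/c0.png

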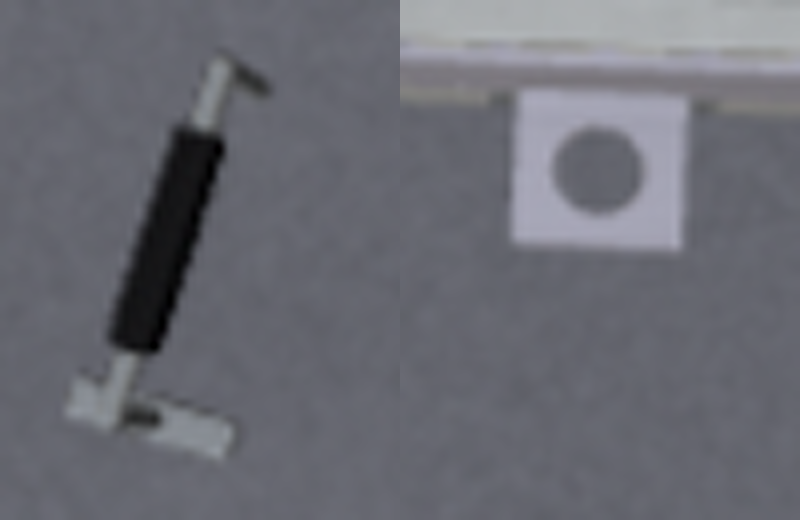

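The enlarged crop gives the handle centre at full-picture pixel (200.4,259.7) and the rod ends at (207.3,237.3) and (193.7,282). The hole centre is at (286.3,175.8).

```bash
python3 - <<'E'
from h import *
z=load('top0')
f=lambda x,y,u0,v0,h:world(z,u0+x/8-.44,v0+y/8-.44,h)
print('hc',f(167,241,180,230,.08)); a=f(201,132,180,230,.08);b=f(133,349,180,230,.08);print('hends',a,b,np.linalg.norm(a-b)); d=a-b; print('yaw h',np.degrees(np.arctan2(d[1],d[0])))
a=f(222,60,180,230,.0745);b=f(113,423,180,230,.0745);d=a-b;print(a,b,np.linalg.norm(d),'yaw',np.degrees(np.arctan2(d[1],d[0])),(a+b)/2)
print('hole',f(198,170,262,155,.039))
c=[f(x,y,262,155,.039) for x,y in((112,247),(282,250),(287,95),(117,90))]
for i in c:print(i)
d=c[1]-c[0];print('front yaw',np.degrees(np.arctan2(d[0],-d[1])),'len',np.linalg.norm(d))
from scipy.spatial.transform import Rotation as R
print(R.from_rotvec(status.read_state()['tcp_rot']).as_matrix())
K,Rm,t=z['K'],z['R'],z['t']
# housing rect
v,u=np.mgrid[85:175,240:340]; d=z['d'][85:175,240:340]
w=(np.stack([(u-K[0,2])/K[0,0]*d,(v-K[1,2])/K[1,1]*d,d],-1).reshape(-1,3)-t)@Rm
m=(w[:,2]>.077)&(w[:,2]<.087); print(cv2.minAreaRect(w[m][:,:2].astype(np.float32)))
E
```

```text
hc [0.41570088 0.35885035 0.08      ]
hends [0.45146582 0.34840407 0.08      ] [0.38067682 0.36918314 0.08      ] 0.07377569187025514
yaw h -16.358826844125584
[0.4759873  0.34299398 0.0745    ] [0.35695587 0.37635434 0.0745    ] 0.12361794257533719 yaw -15.656331409416024 [0.41647158 0.35967416 0.0745    ]
hole [0.65114768 0.12936339 0.039     ]
[0.62367526 0.1600267  0.039     ]
[0.62160869 0.10027887 0.039     ]
[0.67807759 0.09741526 0.039     ]
[0.68097885 0.15768846 0.039     ]
front yaw -1.980962030672235 len 0.059783561725007005
[[-9.04812712e-01  4.25808713e-01 -9.46508616e-04]
 [ 4.25809757e-01  9.04810905e-01 -1.81030666e-03]
 [ 8.55669665e-05 -2.04102109e-03 -9.99997913e-01]]
((0.7839093804359436, 0.12175924330949783), (0.16508756577968597, 0.2012028843164444), 86.63349914550781)
```

>>> {"fn": "move_arm", "kwargs": {
  "deltas": [
    [[0,0,0.05],[0.25,-0.5,0],-1],
    [[0,0,0.102],[0.5,-1,0],-1],
    [[0,0,0.102],[0.5,-1,0],-1]
  ],
  "grip_force": 80
}}

```text
time: 0.48
tool_pos: [0.3385, 0.5075, 0.2306]
tcp_rot: [-0.443, -3.11, 0.004]
wrist_force: [-0.3, 0.6, 0.7]
width: 1.004
```

>>> {"fn": "move_arm", "kwargs": {
  "deltas": [
    [[0,0,0],[0.3,-0.5,-0.3],-1],
    [[0,0,0],[0.5,-1,-0.6],-1],
    [[0,0,0],[0.5,-1,-0.6],-1]
  ]
}}

```text
time: 0.85
tool_pos: [0.386, 0.4067, 0.1674]
tcp_rot: [-0.443, -3.106, 0.01]
wrist_force: [0.7, 0.3, -0.0]
width: 1.001
```

>>> {"fn": "move_arm", "kwargs": {
  "deltas": [
    [[0,0,0],[0.29,-0.51,-0.3],-1],
    [[0,0,0],[0.29,-0.51,-0.3],-1],
    [[0,0,0],[0.29,-0.51,-0.3],-1]
  ]
}}

```text
time: 1.23
tool_pos: [0.4165, 0.361, 0.1417]
tcp_rot: [-0.439, -3.111, -0.002]
wrist_force: [-0.3, 0.3, -0.0]
width: 1.003
```

```bash
python3 - <<'E'
from h import *
s=status.read_state();print(s['time'],s['tool_pos'],s['tcp_rot'],s['wrist_force'])
snap('wrist','w0');z=load('w0');print(z['K'],z['R'],z['t'])
E
```

```text
1.225 [0.4165322  0.36097095 0.14172663] [-4.38844737e-01 -3.11077478e+00 -1.91151278e-03] [-0.25044535  0.26808124 -0.02905513]
[[325.1922621    0.         283.55018506]
 [  0.         325.1922621  215.45860855]
 [  0.           0.           1.        ]] [[ 0.27589367  0.96118688  0.00156728]
 [ 0.91376229 -0.26278634  0.30980932]
 [ 0.29819652 -0.08404231 -0.95079742]] [-0.46250826 -0.29941058  0.20193166]
```

View pics/w0.png

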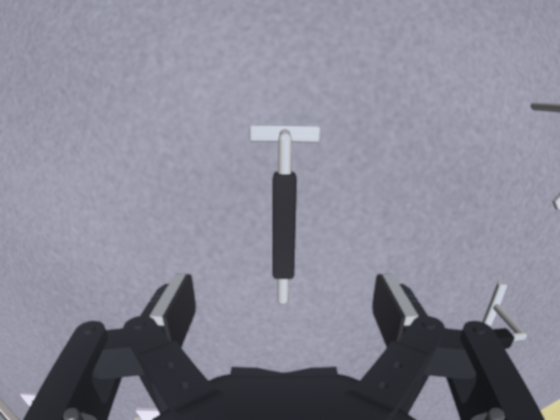

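The wrist view shows the handle from (285,172) to (284,278), midway between the fingers. I'll compute its centre with the fisheye model.

```bash
cat >> h.py <<'E'
def fish(z,u,v,h):
    K,R,t=z['K'],z['R'],z['t']
    x=np.array([u-K[0,2],v-K[1,2]]); r=np.linalg.norm(x)+1e-9; th=r/K[0,0]
    c=np.array([*(x/r*np.sin(th)),np.cos(th)]); o=-R.T@t; w=R.T@c
    return o+w*(h-o[2])/w[2]
E
python3 - <<'E'
from h import *
z=load('w0')
a=fish(z,285,172,.08);b=fish(z,284,278,.08);print(a,b,np.linalg.norm(a-b),(a+b)/2)
for q in((a,b),(fish(z,285,131,.0745),fish(z,283,303,.0745))):
    d=q[1]-q[0];print(q,np.linalg.norm(d),np.degrees(np.arctan2(d[1],d[0])))
E
```

```text
[0.3775393  0.37365345 0.08      ] [0.45093765 0.35195571 0.08      ] 0.0765382891798152 [0.41423848 0.36280458 0.08      ]
(array([0.3775393 , 0.37365345, 0.08      ]), array([0.45093765, 0.35195571, 0.08      ])) 0.0765382891798152 -16.4685276412738
(array([0.35254642, 0.38083925, 0.0745    ]), array([0.47503388, 0.34427216, 0.0745    ])) 0.12782929974371296 -16.62233246427813
```

>>> {"fn": "move_arm", "kwargs": {
  "deltas": [
    [[0,0,0],[-0.02,0.01,-0.4],-1],
    [[0,0,0],[-0.02,0.01,-0.7],-1],
    [[0,0,0],[-0.02,0.01,-0.9],-1],
    [[0,0,0],[-0.02,0.01,-0.9],-1],
    [[0,0,0],[-0.02,0.01,-0.9],0.4],
    [[0,0,0],[-0.02,0.01,-0.9],1],
    [[0,0,0],[-0.02,0.01,-0.9],1],
    [[0,0,0],[-0.02,0.01,-0.9],1],
    [[0,0,0],[-0.02,0.01,-0.9],1],
    [[0,0,0],[-0.02,0.01,-0.9],1]
  ]
}}

```text
time: 2.52
tool_pos: [0.4149, 0.3611, 0.052]
tcp_rot: [0.437, 3.11, 0.001]
wrist_force: [-0.3, -0.8, 4.9]
width: 0.167
```

>>> {"fn": "move_arm", "kwargs": {
  "deltas": [
    [[0,0,0],[0,0,0],1],
    [[0,0,0],[0,0,0.3],1],
    [[0,0,0],[0,0,0.6],1],
    [[0,0,0],[0,0,0.9],1],
    [[0,0,0],[0,0,0.9],1],
    [[0,0,0],[0,0,0.9],1]
  ]
}}

```text
time: 3.28
tool_pos: [0.4136, 0.36, 0.1397]
tcp_rot: [-0.438, -3.109, 0.003]
wrist_force: [0.6, 0.2, -1.4]
width: 0.172
```

```bash
python3 - <<'E'
from h import *
s=status.read_state();print(s['time'],s['tool_pos'],s['tcp_rot'],s['wrist_force'])
snap('wrist','w1');z=load('w1');snap('scene','sc1')
p=load('sc1')['p'][:,:,::-1]
cv2.imwrite('pics/c1.png',np.hstack([z['p'][:,:,::-1][:, 140:440],cv2.resize(p[90:230,250:420],None,fx=3,fy=3)[:, :]]))
E
```

```text
3.275 [0.41356155 0.36003503 0.13972191] [-4.37692856e-01 -3.10941668e+00  2.61334116e-03] [ 0.56522049  0.16633339 -1.37966008]
```

View pics/c1.png

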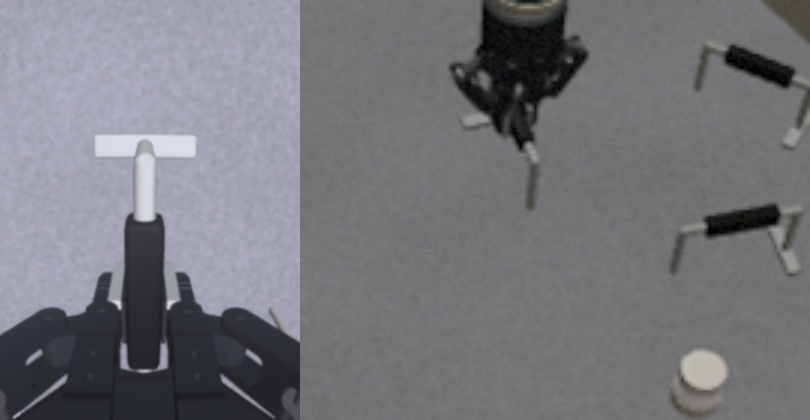

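>>> {"fn": "move_arm", "kwargs": {
  "deltas": [
    [[0,0,0.05],[0.25,-0.3,0],1],
    [[0,0,0.1],[0.55,-0.65,0],1],
    [[0,0,0.142],[0.8,-1,0],1],
    [[0,0,0.142],[0.8,-1,0],1]
  ]
}}

```text
time: 3.88
tool_pos: [0.495, 0.2582, 0.1396]
tcp_rot: [-0.094, -3.138, 0.003]
wrist_force: [-0.0, 0.3, -1.5]
width: 0.172
```

>>> {"fn": "move_arm", "kwargs": {
  "deltas": [
    [[0,0,0],[0.3,-0.4,0],1],
    [[0,0,0],[0.6,-0.8,0],1],
    [[0,0,0],[0.9,-1,0],1],
    [[0,0,0],[0.9,-1,0],1]
  ]
}}

```text
time: 4.38
tool_pos: [0.5853, 0.1599, 0.1401]
tcp_rot: [-0.093, -3.139, 0.0]
wrist_force: [-0.4, 0.6, -1.1]
width: 0.176
```

>>> {"fn": "move_arm", "kwargs": {
  "deltas": [
    [[0,0,0],[0.07,-0.28,0],1],
    [[0,0,0],[0.07,-0.28,0],1],
    [[0,0,0],[0.07,-0.28,0],1]
  ]
}}

```text
time: 4.75
tool_pos: [0.5902, 0.1339, 0.1405]
tcp_rot: [-0.088, -3.139, -0.001]
wrist_force: [-0.2, -0.0, -1.1]
width: 0.169
```

```bash
python3 - <<'E'
from h import *
s=status.read_state();print(s['time'],s['tool_pos'],s['tcp_rot'],s['wrist_force'])
snap('top','t2');snap('scene','sc2')
a=load('t2')['p'][:,:,::-1][140:220,255:320];b=load('sc2')['p'][:,:,::-1][190:270,265:330]
cv2.imwrite('pics/c2.png',np.hstack([cv2.resize(x,None,fx=6,fy=6,interpolation=cv2.INTER_CUBIC) for x in(a,b)]))
E
```

```text
4.75 [0.59022127 0.13387929 0.14054308] [-8.83305113e-02 -3.13862234e+00 -7.32876532e-04] [-0.24679459 -0.00666863 -1.10508924]
```

View pics/c2.png

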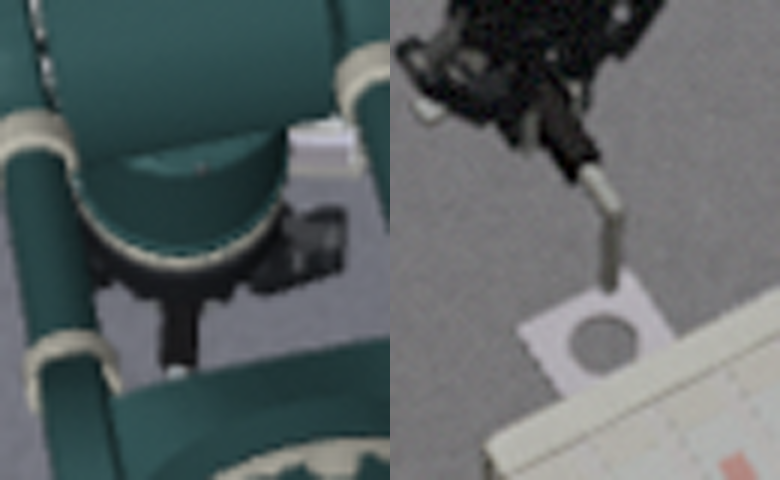

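In the right half (scene camera), the tip's lower end is at scene pixel (301.2,237.6) and the hole centre at (300.1,247.1). The arm hides the hole in the top view.

```bash
python3 - <<'E'
from h import *
z=load('sc2')
for h in(.086,.0885,.091):print('tip',world(z,301.2,237.5,h))
print('hole',world(z,300.1,247.1,.039), world(z,300.1,247.1,.036))
E
```

```text
tip [0.64845233 0.13253551 0.086     ]
tip [0.64957861 0.13168429 0.0885    ]
tip [0.65070489 0.13083308 0.091     ]
hole [0.6504106  0.12903172 0.039     ] [0.64911823 0.13000329 0.036     ]
```

>>> {"fn": "move_arm", "kwargs": {
  "deltas": [
    [[0,0,0],[0.01,-0.02,0],1],
    [[0,0,0],[0.01,-0.02,-0.15],1],
    [[0,0,0],[0.01,-0.02,-0.3],1],
    [[0,0,0],[0.01,-0.02,-0.4],1],
    [[0,0,0],[0.01,-0.02,-0.5],1],
    [[0,0,0],[0.01,-0.02,-0.6],1],
    [[0,0,0],[0.01,-0.02,-0.7],1],
    [[0,0,0],[0.01,-0.02,-0.74],1],
    [[0,0,0],[0.01,-0.02,-0.74],1],
    [[0,0,0],[0.01,-0.02,-0.74],1],
    [[0,0,0],[0.01,-0.02,-0.74],1]
  ]
}}

```text
time: 6.22
tool_pos: [0.5928, 0.1308, 0.0678]
tcp_rot: [0.089, 3.139, 0.0]
wrist_force: [-0.6, 0.3, -1.3]
width: 0.173
```

```bash
python3 - <<'E'
from h import *
s=status.read_state();print(s['time'],s['tool_pos'],s['tcp_rot'],s['wrist_force'])
snap('scene','sc3')
b=load('sc3')['p'][:,:,::-1][190:270,255:345]
cv2.imwrite('pics/c3.png',cv2.resize(b,None,fx=6,fy=6,interpolation=cv2.INTER_CUBIC))
E
```

```text
6.225 [0.59279046 0.1308432  0.06781619] [8.87608431e-02 3.13937549e+00 3.30236377e-04] [-0.60673779  0.32624776 -1.2771694 ]
```

View pics/c3.png

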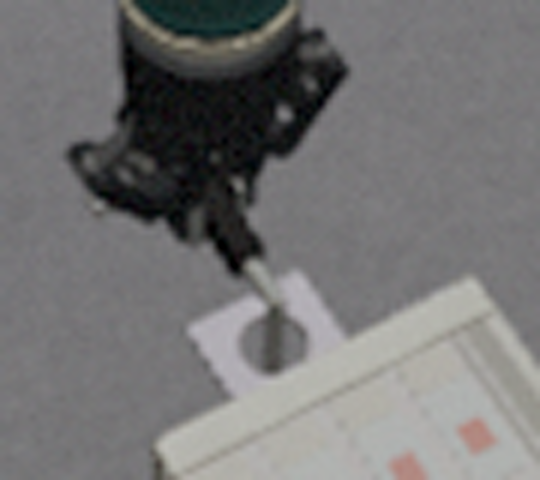

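The tip stands inside the hole, at crop (272,345–372), and no contact force shows. Now the pull.

>>> {"fn": "move_arm", "kwargs": {
  "deltas": [
    [[0,0,0],[-0.05,0.003,0],1],
    [[0,0,0],[-0.1,0.006,0],1],
    [[0,0,0],[-0.15,0.01,0],1],
    [[0,0,0],[-0.2,0.012,0],1],
    [[0,0,0],[-0.25,0.015,0],1],
    [[0,0,0],[-0.3,0.017,0],1],
    [[0,0,0],[-0.35,0.02,0],1],
    [[0,0,0],[-0.4,0.023,0],1],
    [[0,0,0],[-0.45,0.026,0],1],
    [[0,0,0],[-0.5,0.028,0],1],
    [[0,0,0],[-0.55,0.031,0],1],
    [[0,0,0],[-0.6,0.034,0],1],
    [[0,0,0],[-0.65,0.037,0],1],
    [[0,0,0],[-0.7,0.04,0],1],
    [[0,0,0],[-0.75,0.042,0],1],
    [[0,0,0],[-0.8,0.045,0],1],
    [[0,0,0],[-0.85,0.048,0],1],
    [[0,0,0],[-0.9,0.05,0],1],
    [[0,0,0],[-0.95,0.053,0],1],
    [[0,0,0],[-1,0.056,0],1]
  ]
}}

```text
time: 8.78
tool_pos: [0.4921, 0.1364, 0.0673]
tcp_rot: [0.089, 3.14, -0.0]
wrist_force: [2.6, 0.3, -0.8]
width: 0.174
```

>>> {"fn": "move_arm", "kwargs": {
  "deltas": [
    [[0,0,0],[-0.05,0.003,0],1],
    [[0,0,0],[-0.1,0.006,0],1],
    [[0,0,0],[-0.1,0.006,0],1],
    [[0,0,0],[-0.1,0.006,0],1],
    [[0,0,0],[-0.1,0.006,0],1]
  ]
}}

```text
time: 9.4
tool_pos: [0.482, 0.1368, 0.067]
tcp_rot: [-0.089, -3.139, 0.0]
wrist_force: [-0.5, 0.4, -0.8]
width: 0.17
```

```bash
python3 - <<'E'
from h import *
s=status.read_state();print(s['time'],s['tool_pos'],s['tcp_rot'],s['wrist_force'])
snap('scene','sc4')
b=load('sc4')['p'][:,:,::-1][160:260,225:360]
cv2.imwrite('pics/c4.png',cv2.resize(b,None,fx=5,fy=5,interpolation=cv2.INTER_CUBIC))
E
```

```text
9.4 [0.48199968 0.1368021  0.06699728] [-8.88800981e-02 -3.13934387e+00  4.95891838e-04] [-0.4750304   0.42940313 -0.80995274]
```

View pics/c4.png

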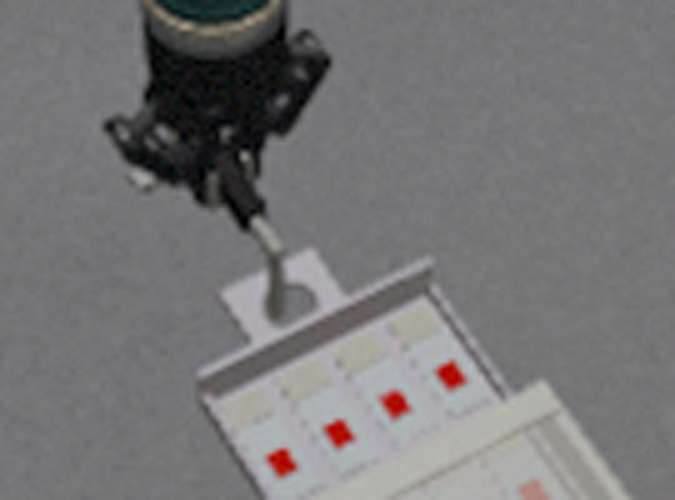

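The tray is out, with the hook at the hole's pull-side edge. I'll ease the hook back to the middle of the hole, lift it, and move it aside.

>>> {"fn": "move_arm", "kwargs": {
  "deltas": [
    [[0,0,0],[0.04,0,0],1],
    [[0,0,0],[0.09,-0.005,0],1],
    [[0,0,0],[0.09,-0.005,0],1],
    [[0,0,0],[0.09,-0.005,0.1],1],
    [[0,0,0],[0.09,-0.005,0.2],1],
    [[0,0,0],[0.09,-0.005,0.3],1],
    [[0,0,0],[0.09,-0.005,0.5],1],
    [[0,0,0],[0.09,-0.005,0.7],1],
    [[0,0,0],[0.09,-0.005,0.7],1],
    [[0,0,0],[0.09,-0.005,0.7],1]
  ]
}}

```text
time: 10.7
tool_pos: [0.4911, 0.1364, 0.1371]
tcp_rot: [-0.089, -3.14, 0.0]
wrist_force: [0.3, 0.3, -1.1]
width: 0.171
```

```bash
python3 - <<'E'
from h import *
s=status.read_state();print(s['time'],s['tool_pos'],s['tcp_rot'],s['wrist_force'])
snap('scene','sc5')
b=load('sc5')['p'][:,:,::-1][140:260,205:360]
cv2.imwrite('pics/c5.png',cv2.resize(b,None,fx=5,fy=5,interpolation=cv2.INTER_CUBIC))
E
```

```text
10.7 [0.49107127 0.13640996 0.13707409] [-8.86856943e-02 -3.14019695e+00  7.09377060e-05] [ 0.26487694  0.33168401 -1.14597781]
```

View pics/c5.png

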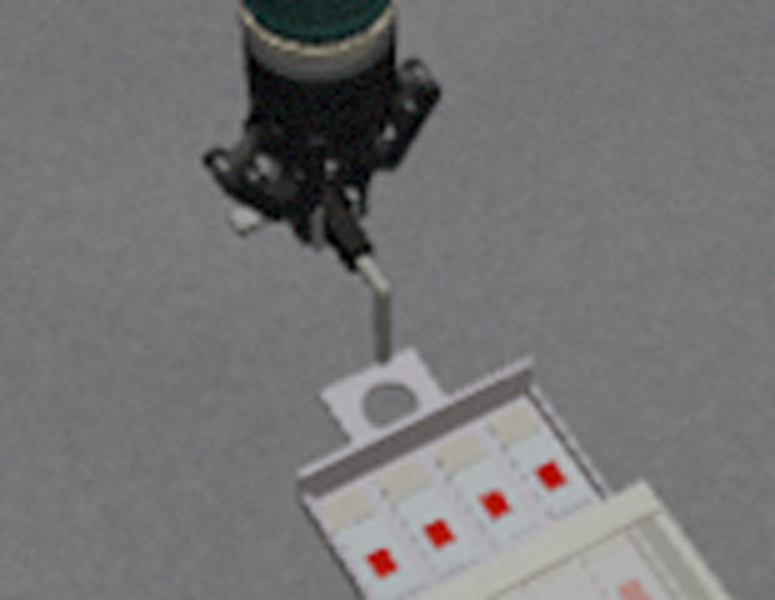

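Lifted clear: the tip is at crop (382,360) and the hole at (389,404). Next I'll compute the extension and carry the hook to the left.

```bash
python3 - <<'E'
from h import *
z=load('sc5')
h=world(z,282.4,220.4,.039);print('hole',h,'travel',np.hypot(*(h-[.6508,.1292,.039])[:2]),'tip',world(z,281,211.5,.085))
E
```

```text
hole [0.55226911 0.13554093 0.039     ] travel 0.09873470955582057 tip [0.54984439 0.13288818 0.085     ]
```

>>> {"fn": "move_arm", "kwargs": {
  "deltas": [
    [[0,0,0],[-0.1,0.3,0],1],
    [[0,0,0],[-0.2,0.6,0],1],
    [[0,0,0],[-0.3,0.95,0],1],
    [[0,0,0],[-0.3,0.95,0],1]
  ]
}}

```text
time: 11.25
tool_pos: [0.46, 0.2329, 0.1361]
tcp_rot: [-0.084, -3.138, 0.001]
wrist_force: [0.5, -0.0, -1.7]
width: 0.171
```

>>> {"fn": "move_arm", "kwargs": {
  "deltas": [
    [[0,0,0],[-0.1,0.3,0],1],
    [[0,0,0],[-0.2,0.6,0],1],
    [[0,0,0],[-0.3,0.95,0],1],
    [[0,0,0],[-0.3,0.95,0],1],
    [[0,0,0],[-0.3,0.95,-0.2],1],
    [[0,0,0],[-0.3,0.95,-0.4],1],
    [[0,0,0],[-0.3,0.95,-0.6],1],
    [[0,0,0],[-0.3,0.95,-0.75],1],
    [[0,0,0],[-0.3,0.95,-0.8],1],
    [[0,0,0],[-0.3,0.95,-0.82],1],
    [[0,0,0],[-0.3,0.95,-0.82],1],
    [[0,0,0],[-0.3,0.95,-0.82],1]
  ]
}}

```text
time: 12.75
tool_pos: [0.4319, 0.3269, 0.056]
tcp_rot: [0.088, 3.139, 0.001]
wrist_force: [0.2, 0.5, -1.5]
width: 0.174
```

Travel is about 99 mm plus the initial opening. Now I'll lower gently until it touches.

>>> {"fn": "move_arm", "kwargs": {
  "deltas": [
    [[0,0,0],[0,0,-0.01],1],
    [[0,0,0],[0,0,-0.02],1],
    [[0,0,0],[0,0,-0.03],1],
    [[0,0,0],[0,0,-0.035],1],
    [[0,0,0],[0,0,-0.035],1],
    [[0,0,0],[0,0,-0.035],1]
  ]
}}

```text
time: 13.5
tool_pos: [0.4315, 0.3266, 0.052]
tcp_rot: [0.089, 3.14, 0.0]
wrist_force: [-1.0, -0.2, 2.7]
width: 0.174
```

>>> {"fn": "move_arm", "kwargs": {
  "deltas": [
    [[0,0,0],[0,0,0],0.5],
    [[0,0,0],[0,0,0],0.3],
    [[0,0,0],[0,0,0],0],
    [[0,0,0],[0,0,0],-0.5],
    [[0,0,0],[0,0,0],-0.5],
    [[0,0,0],[0,0,0.2],-0.5],
    [[0,0,0],[0,0,0.5],-0.5],
    [[0,0,0],[0,0,0.9],-0.5],
    [[0,0,0],[0,0,1],-0.5],
    [[0,0,0],[0,0,1],-0.5]
  ]
}}

```text
time: 14.75
tool_pos: [0.4318, 0.3267, 0.1523]
tcp_rot: [0.089, 3.139, 0.001]
wrist_force: [0.3, -0.4, -0.7]
width: 0.75
```

```bash
python3 - <<'E'
from h import *
s=status.read_state();print(s['time'],s['tool_pos'],s['wrist_force'],s['width'])
snap('scene','sc6')
b=load('sc6')['p'][:,:,::-1][90:390,190:450]
cv2.imwrite('pics/c6.png',cv2.resize(b,None,fx=2,fy=2,interpolation=cv2.INTER_CUBIC))
E
```

```text
14.75 [0.43175664 0.32672853 0.1523054 ] [ 0.32657517 -0.44093495 -0.65224971] 0.7501158001451323
```

View pics/c6.png

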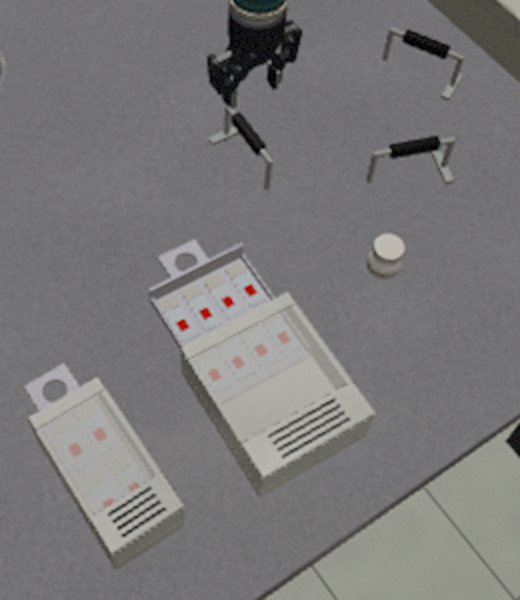

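The hook stands upright on the bench at crop (250,135), well clear of the tray. The wide tray is out with its hole at (185,260), the narrow tray is closed, and the gripper is clear.

```bash
python3 -c "
from h import *
print(order.finish_job())"
```

```text
the job is handed in; nothing more can be done
None
```

The job is done and handed in at about 15 s of the 51 s allowed. I used the hook nearest the base, lowered its tip into the wide tray's hole while the tray was closed, and pulled. I then lifted the hook out and stood it on the bench to the left of the tray.

- **Wide tray:** the camera images put the hole's travel at about 99 mm, plus any small opening it started with.
- **Hook:** it stands upright, with its tip roughly 0.2 m from the hole. This comes from the last picture and the arm's position; I did not measure its tilt or height.
- **Narrow tray:** it looked closed in the last picture; I did not measure it.
- **Forces:** the wrist readings I took stayed below 5 N, and the open gripper was clear of everything before I handed in.

None of these checks failed or disagreed.

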